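# Report the jar that lost its lid

### The job

One of the four sample jars in the grey tray is missing its lid. With the gripper, point from straight above at that open jar, fingertips a few centimetres above its mouth, and stay there for two seconds; then point in the same way at the blue lid lying on the table, again for two seconds; then press the red button all the way down and let it come up again to call a colleague. Do not point at any other jar (pass over them only with the fingertips ten centimetres or more above), do not touch any jar or the lid, do not move the bottles or the tape roll, and do not press the green button.

Things in the scene. Friction and masses are not known exactly. Their poses are not given: they have to be found in the camera images.
- jar_open_mouth (a point): The one open, empty white jar, standing loose in the tray: 60 mm in diameter, 46 mm high, with a round mouth 50 mm wide inside. The point is the centre of its mouth at rim height (about 50 mm above the table); z is up.
- jar_green_top (a point): Green-lidded closed white sample jar, 62 mm in diameter and 50 mm high, standing loose in the tray; the point is the centre of its lid's top face, 50 mm above the jar's foot. To be left alone and never touched.
- jar_yellow_top (a point): Yellow-lidded closed white sample jar, 62 mm in diameter and 50 mm high, standing loose in the tray; the point is the centre of its lid's top face, 50 mm above the jar's foot. To be left alone and never touched.
- jar_orange_top (a point): Orange-lidded closed white sample jar, 62 mm in diameter and 50 mm high, standing loose in the tray; the point is the centre of its lid's top face, 50 mm above the jar's foot. To be left alone and never touched.
- lid_top (a point): The missing lid: a blue disc 62 mm in diameter and 14 mm high with a white round label on top, lying loose and flat on the table between the tray and the robot. The point is the centre of its top face, 14 mm above the table; z is up.
- red (a joint): The round red desk push button: a red cap 44 mm in diameter on a round black housing 60 mm in diameter and 12 mm high, fixed to the table; the cap top is 22 mm above the table when up and 16 mm when fully down. Joint value: how far it is pressed, 0 up to 0.006 m fully down; it springs back by itself and takes about 4 N to push fully down. This is the one to press.
- red_top (a point): Centre of the red button's cap top, which moves down with the cap; press straight down here with the closed fingertips.
- green (a joint): The round green desk push button: a green cap 44 mm in diameter on a round black housing 60 mm in diameter and 12 mm high, fixed to the table; the cap top is 22 mm above the table when up and 16 mm when fully down. Joint value: how far it is pressed, 0 up to 0.006 m fully down; it springs back by itself and takes about 4 N to push fully down. Leave it alone.
- green_top (a point): Centre of the green button's cap top.
- tray: Shallow grey tray fixed to the table, 100 mm by 400 mm (along its own y), rim 16 mm high, inner floor about 4 mm above the table. Holds the four jars in one row along its y, 92 mm apart, in any order. Origin: centre of its underside.
- white_bottle: Bystander: loose white bottle with a blue label, 48 mm in diameter, 110 mm high. Origin: centre of its foot.
- amber_bottle: Bystander: loose amber bottle with a black cap, 40 mm in diameter, 95 mm high. Origin: centre of its foot.
- tape_roll: Bystander: loose clear tape roll lying flat, 90 mm in outer diameter, 25 mm high. Origin: centre of its underside.
There are look-alikes about, which are no part of the job. What is shaped like the part that bears green but yellow is not meant.

How it is judged:
On the way, in this order (a step that is already met when the one before it is completed fails the run):
1. the fingertips stay just above the open jar's mouth (horizontal distance between the grasp point and jar_open_mouth below 0.025 m and z of the grasp point in the frame of jar_open_mouth between 0.022 and 0.08 m), for 1.6 s.
2. the fingertips stay just above the blue lid (horizontal distance between the grasp point and lid_top below 0.025 m and z of the grasp point in the frame of lid_top between 0.022 and 0.08 m), for 1.6 s.
3. the red button is pressed down (value of joint red above 0.0045 m).
At the end, for the whole second after the job is handed in: After both pointings (1.6 s each, within 25 mm sideways, fingertips about 3 to 60 mm above): red button was pressed 4.5 mm and is up again, green up (both under 1.5 mm), jars and lid within 6 mm of their start, bottles and tape within 15 mm and upright (value of joint each of red, green below 0.0015 m and distance of each of jar_green_top, jar_yellow_top, jar_orange_top, jar_open_mouth, lid_top from where it was at the start of the episode below 0.006 m and distance of each of white_bottle, amber_bottle, tape_roll from where it was at the start of the episode below 0.015 m and angle between each of white_bottle, amber_bottle, tape_roll's own z axis and vertical below 0.2 rad); the robot touches nothing.
It fails at once if a jar or the lid is touched (contact force between any of the fingers, the arm and jar_green above 0.3 N or contact force between any of the fingers, the arm and jar_yellow above 0.3 N or contact force between any of the fingers, the arm and jar_orange above 0.3 N or contact force between any of the fingers, the arm and jar_open above 0.3 N or contact force between any of the fingers, the arm and stray_lid above 0.3 N).
It fails at once if a jar or the lid is moved or lifted by more than 8 mm (distance of any of jar_green_top, jar_yellow_top, jar_orange_top, jar_open_mouth, lid_top from where it was at the start of the episode above 0.008 m).
It fails at once if a bystander is moved by more than 15 mm or tipped (not (distance of each of white_bottle, amber_bottle, tape_roll from where it was at the start of the episode below 0.015 m and angle between each of white_bottle, amber_bottle, tape_roll's own z axis and vertical below 0.2 rad)).
It fails at once if the green button is pressed (value of joint green above 0.002 m).
It fails at once if the fingertips are brought just above a closed jar (within 20 mm sideways, under 60 mm above it) ((horizontal distance between the grasp point and jar_green_top below 0.02 m and z of the grasp point in the frame of jar_green_top below 0.08 m) or (horizontal distance between the grasp point and jar_yellow_top below 0.02 m and z of the grasp point in the frame of jar_yellow_top below 0.08 m) or (horizontal distance between the grasp point and jar_orange_top below 0.02 m and z of the grasp point in the frame of jar_orange_top below 0.08 m)).
It also fails if it takes over 53 s, if anything falls off the work surface, if the arm or the gripper's body presses on something with over 40 N, if the wrist force passes 120 N, or if a joint passes its speed limit or range.

### The arm

A 6-joint arm with a two-finger parallel gripper is mounted at the origin on the work surface. World frame = base frame: x ahead of the robot, y to its left, z up, the work surface at z = 0. Lengths are in m, angles in rad, forces in N, time in s.
With the tool pointing down it reaches from about 0.35 to 0.775 m from the base axis. Payload 5.5 kg.
Tool frame: the origin (TCP) lies on the centre line of the jaws, within the pads' length; the fingertips stand 11 mm ahead of it and the grasp point (between the pads) lies 8 mm behind it (env.tip_reach is the distance from the TCP to the fingertips, in m); z points along the fingers, x is the direction in which the jaws open and shut, and the axes are right-handed (so a half turn about z gives the same grasp; the last joint's range is limited). The gripper opens to 85 mm and grips with 20 to 120 N. Pads are 22 mm wide; open, the fingers measure 114 mm over their backs; the gripper's body (76 mm by 85 mm) begins 54 mm behind the grasp point. The pads swing forward as they close: fully open they stand 13 mm farther back than shut.
Start: joints at [-1.298, 0.313, 0.046, 1.304, 0, 1.431], TCP at [0.231, -0.527, 0.242] pointing down, gripper open.
Joint ranges: [-2.76, 2.76], [-0.86, 1.69], [-1.03, 1.26], [-2.2, 2.34], [-1.47, 1.5], [-3.14, 3.14]. Speed limits (rad/s): [2.57, 2.57, 3.14, 3.14, 3.14, 3.14].

### API

Orientations are given as a unit quaternion [w, x, y, z].
In Python, from workcell import env gives the robot as it stands.
- The arm moves only by the tool carry_out, never from a script. Its argument "moves" is one flat list of numbers, 7 for each row, row after row: the gripper command: -1 is shut, 1 is fully open, values between are in proportion, then the shift along the tool's x, y, z in m, then the turn, a rotation vector about the tool's x, y, z in degrees. A call has exactly 5 rows; each row shifts and turns the pose as measured when the row begins, along the tool's axes as they then stand; what a row does not reach is not made up. A row lasts 1/8 s, in which the tool goes at most 62.5 mm and 10.7 degrees, less where a joint would pass 70% of its speed; a pose out of reach is approached as far as the arm can. A call is refused whole if a number of a shift passes 0.0625 or a number of a turn 10.7, either way. A call with a gripper value outside its range is refused whole. The fingers move at their own pace and stop on an object; "squeeze" is the grip in N (left out, the last holds). Time passes only in rows, so rows that do not move let the fingers close, or fill a call up. It gives the time, the measured TCP pose, the force and the opening at its end, in the units of the state.
- env.get_state(): the state, without advancing time (a new reading comes with each control period).
- env.read_camera(name): name is "side" or "top" or "wrist"; returns the picture (480x640x3 uint8, red, green, blue); there is no depth.
- env.calibration(name): a dict with "camera_matrix" (3x3 intrinsics, pixels), "rvec" (rotation vector, rad) and "tvec" (3), from world to camera coordinates, as OpenCV has them; the wrist camera has in their place "hand_eye" (4x4, takes a point from camera to tool coordinates, whose origin is the TCP and whose axes are the tool frame's). Camera axes: x right, y down, z forward; pixel columns grow to the right and rows downward; lengths in m; the calibration is good to about 2 mm. The wrist camera is an equidistant fisheye: a pixel r from the principal point sees the ray r / f radians off the axis. A picture is of the moment at which its call begins: read the wrist's pose just before it. calibration takes no time and is no camera call.
- env.hand_in(): hands the job in, once; it reports no verdict.
The state is a dict: "clock": time; "joint_pos": joint angles; "qvel": joint speeds; "tau": joint torques, N m; "tcp_pos": TCP position; "orientation": TCP orientation; "wrist_force": force on the tool from outside, world axes, zero at the start; "ft_torque": the same for the moment, N m; "finger_gap": finger opening in m.
Only numpy, scipy, OpenCV 4.12 (cv2) and the standard library are available. Lean on these libraries where they do the work, as an engineer would, in place of code of your own. Each camera call takes 0.05 s, during which the arm holds its last target. There are 200 camera calls.

## Working session

There is one attempt and no reset: what is moved stays moved. The work goes in short steps, Python scripts to look and compute and a tool call to move; the robot and the scene stay as the last step left them, time stands still between calls to the robot, and variables do not carry over. Pictures are saved under pics/ and viewed, about 8 in all and at most 12, crops included, and the job is handed in when it is done.

Besides the shell and the picture viewer there is one more tool, called after "Emit:" as name(argument=value, ...) on one line, values as JSON. carry_out: Moves the arm, as the interface text tells. Its arguments: {"type":"object","properties":{"moves":{"type":"array"},"squeeze":{"type":"number"}},"required":["moves"]}

```bash
mkdir -p pics
python3 - <<'E'
from workcell import env
import cv2
for n in("top","side"):
    cv2.imwrite(f"pics/{n}0.png",env.read_camera(n)[:,:,::-1])
    c=env.calibration(n);print(n,c)
s=env.get_state();print(s)
E
```

```text
top {'camera_matrix': array([[488.13732924,   0.        , 319.03847382],
       [  0.        , 488.13732924, 245.55659571],
       [  0.        ,   0.        ,   1.        ]]), 'rvec': array([ 2.11705519, -2.17782469,  0.12441315]), 'tvec': array([0.02312909, 0.51063314, 1.05131188])}
side {'camera_matrix': array([[514.06305472,   0.        , 324.93238233],
       [  0.        , 514.06305472, 240.12653955],
       [  0.        ,   0.        ,   1.        ]]), 'rvec': array([ 0.89269628, -2.35838861,  1.26060057]), 'tvec': array([0.41128651, 0.25191484, 0.71827147])}
{'clock': 0.1, 'joint_pos': array([-1.29761121e+00,  3.13920917e-01,  4.51257359e-02,  1.30360182e+00,
       -5.80485911e-06,  1.43121917e+00]), 'qvel': array([-0.00093391, -0.00121829,  0.00252568, -0.0005201 ,  0.00046998,
       -0.00142876]), 'tau': array([ 2.47364129e-03, -4.81724131e+01,  2.99244887e+01,  1.27204732e-02,
       -1.02056022e-04,  2.05535109e-06]), 'tcp_pos': array([ 0.23054274, -0.52629793,  0.24151407]), 'orientation': array([-5.24698632e-04,  8.37000672e-01, -5.47201274e-01, -6.04349790e-04]), 'wrist_force': array([-0.16683083,  0.31614994, -0.33368608]), 'ft_torque': array([-0.00198436, -0.00781351, -0.00899754]), 'finger_gap': 0.0853873731660664}
```

View pics/top0.png

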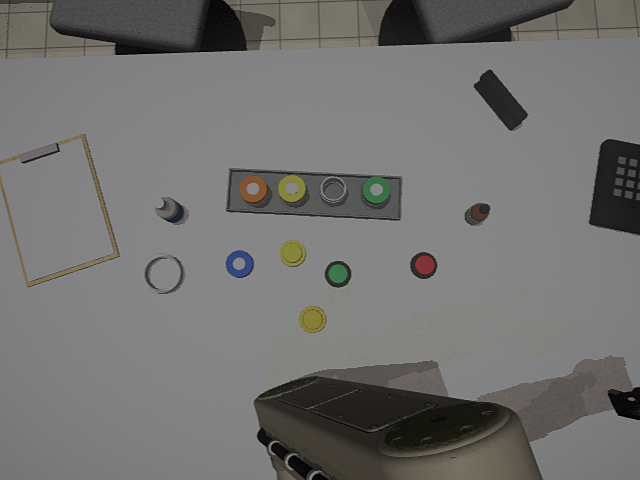

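View pics/side0.png

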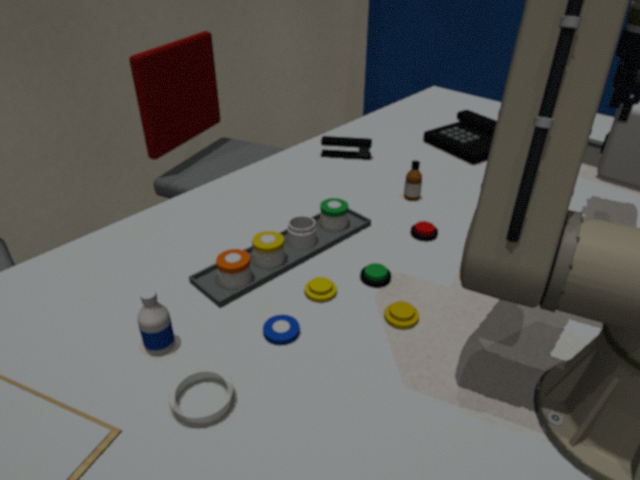

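Top view: jars run orange (253,189), yellow (292,188), open (333,190), green (376,190). The blue lid is at (239,264), the red button at (424,265) and the green button at (338,273). Two yellow discs at (292,253) and (313,319) are look-alikes. The open jar is the only one with a dark mouth and no lid. The red cap on a black housing is the button to press. I'll measure these and confirm them in a crop.

```bash
cat > h.py <<'E'
import cv2, numpy as np
from workcell import env
def ray(n,uv,z):
    c=env.calibration(n);R=cv2.Rodrigues(c["rvec"])[0];o=-R.T@c["tvec"]
    d=R.T@np.linalg.solve(c["camera_matrix"],[*uv,1.]);return o+d*(z-o[2])/d[2]
def proj(n,p):
    c=env.calibration(n);return cv2.projectPoints(np.float64([p]),c["rvec"],c["tvec"],c["camera_matrix"],None)[0].ravel()
E
python3 - <<'E'
from h import *
im=cv2.imread("pics/top0.png");sd=cv2.imread("pics/side0.png")
hsv=cv2.cvtColor(im,cv2.COLOR_BGR2HSV)
def cen(uv,r,lo,hi):
    m=cv2.inRange(hsv,np.array(lo),np.array(hi));k=np.zeros_like(m);cv2.circle(k,uv,r,255,-1);m&=k
    pts=cv2.findNonZero(m);h=cv2.convexHull(pts);M=cv2.moments(h);return M["m10"]/M["m00"],M["m01"]/M["m00"],2*np.sqrt(M["m00"]/np.pi)
P={}
for n,uv,r,lo,hi,z in [("blue",(239,264),20,(100,120,60),(130,255,255),.014),("red",(424,265),18,(0,120,90),(8,255,255),.022),("green",(338,273),18,(45,100,60),(85,255,255),.022),
 ("jgreen",(376,190),20,(45,120,60),(85,255,255),.054),("jyel",(292,188),20,(22,120,60),(35,255,255),.054),("jor",(253,189),20,(5,120,60),(18,255,255),.054)]:
    u,v,d=cen(uv,r,lo,hi);p=ray("top",(u,v),z);P[n]=p;print(n,(u,v),"diam px",d,p.round(4),"side",proj("side",p).round(0))
p=ray("top",(333.5,188.5),.05);print("open",p.round(4),proj("side",p).round(0)); print("y spacing",P["jor"]-P["jyel"],P["jyel"]-p,p-P["jgreen"])
for n,uv,z in[("white",(172,215),0),("amber",(474,218),0),("tape",(164,274),0)]:print(n,ray("top",uv,z).round(3))
a=cv2.resize(im[150:300,215:455],None,fx=3.3,fy=3.3,interpolation=cv2.INTER_CUBIC)
cv2.imwrite("pics/c0.png",a)
E
```

```text
blue (239.06100217864923, 263.62682850918145) diam px 26.11167892353304 [0.4778 0.1905 0.014 ] side [280. 325.]
red (424.47431077694233, 264.4793233082707) diam px 18.403307281560924 [ 0.4632 -0.2247  0.022 ] side [423. 225.]
green (337.58006230529594, 273.21619937694703) diam px 18.455123359562137 [ 0.4492 -0.0308  0.022 ] side [375. 268.]
jgreen (375.8095238095238, 189.57048249763483) diam px 25.94045295272489 [ 0.6293 -0.1203  0.054 ] side [333. 204.]
jyel (291.43386714116247, 188.19395017793593) diam px 26.749964937194992 [0.6383 0.0661 0.054 ] side [267. 238.]
jor (252.7485799701046, 188.7440956651719) diam px 26.642654638565077 [0.6397 0.1519 0.054 ] side [232. 257.]
open [ 0.6357 -0.0271  0.05  ] [301. 221.]
y spacing [0.00143639 0.08587003 0.        ] [0.00260397 0.09317253 0.004     ] [ 0.00634122  0.09318912 -0.004     ]
white [0.597 0.348 0.   ]
amber [ 0.569 -0.348  0.   ]
tape [0.46  0.365 0.   ]
```

View pics/c0.png

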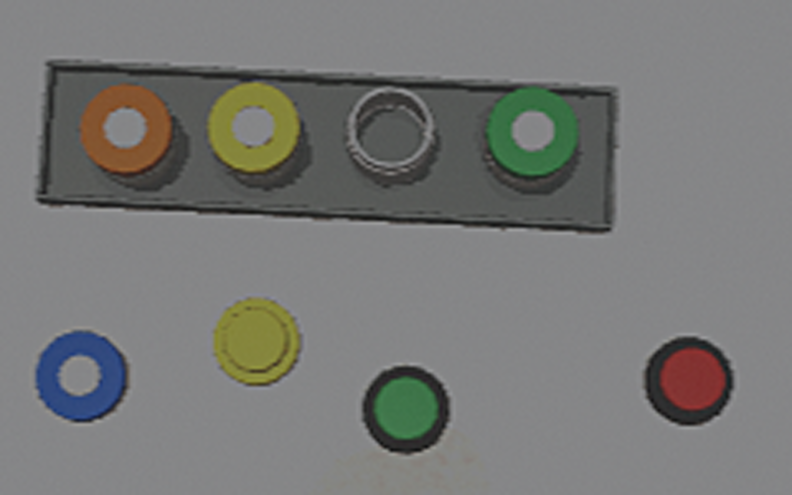

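The crop confirms the picks. The open jar is at crop (391,131), with an empty mouth and no lid. The blue lid is at (81,376), and the red cap on its black housing at (690,380). The side view agrees to within a few pixels.

First I'll shut the gripper and yaw the tool to world axes, so the last joint stays away from its limit.

Emit:
carry_out(moves=[-1,0,0,0,0,0,-9.5,-1,0,0,0,0,0,-9.5,-1,0,0,0,0,0,-9.5,-1,0,0,0,0,0,-9.5,-1,0,0,0,0,0,-9.5])

```text
clock: 0.72
tcp_pos: [0.2301, -0.5246, 0.2386]
orientation: [-0.004, 0.989, -0.151, -0.002]
wrist_force: [-0.3, 0.5, 0.1]
finger_gap: 0.0
```

Emit:
carry_out(moves=[-1,0,0,0,0,0,-9.5,-1,0,0,0,0,0,-9.5,-1,0,0,0,0,0,0,-1,0,0,0,0,0,0,-1,0,0,0,0,0,0])

```text
clock: 1.35
tcp_pos: [0.2298, -0.5235, 0.2365]
orientation: [-0.006, 1.0, 0.017, -0.002]
wrist_force: [-0.1, -0.3, 0.1]
finger_gap: 0.0002
```

Emit:
carry_out(moves=[-1,0.034,-0.0415,-0.002,0,0,0,-1,0.034,-0.0415,-0.002,0,0,0,-1,0.034,-0.0415,-0.002,0,0,0,-1,0.034,-0.0415,-0.002,0,0,0,-1,0.034,-0.0415,-0.002,0,0,0])

```text
clock: 1.98
tcp_pos: [0.3959, -0.3092, 0.248]
orientation: [-0.005, 1.0, 0.01, -0.001]
wrist_force: [0.2, -1.1, 0.9]
finger_gap: 0.0001
```

Emit:
carry_out(moves=[-1,0.034,-0.0415,-0.002,0,0,0,-1,0.034,-0.0415,-0.002,0,0,0,-1,0.034,-0.0415,-0.002,0,0,0,-1,0.034,-0.0415,-0.002,0,0,0,-1,0.034,-0.0415,-0.002,0,0,0])

```text
clock: 2.6
tcp_pos: [0.5675, -0.0916, 0.2613]
orientation: [-0.004, 1.0, 0.006, 0.001]
wrist_force: [-0.6, -0.7, -0.2]
finger_gap: -0.0002
```

Emit:
carry_out(moves=[-1,0.033,-0.032,0,0,0,0,-1,0.033,-0.032,0,0,0,0,-1,0,0,0,0,0,0,-1,0,0,0,0,0,0,-1,0,0,0,0,0,0])

```text
clock: 3.22
tcp_pos: [0.6355, -0.0216, 0.2613]
orientation: [-0.004, 1.0, 0.006, 0.0]
wrist_force: [-0.2, -0.9, 0.1]
finger_gap: 0.0001
```

Run:
```python
from h import *
s=env.get_state();print(s["tcp_pos"],s["joint_pos"].round(2))
cv2.imwrite("pics/w1.png",env.read_camera("wrist")[:,:,::-1]);c=env.calibration("wrist");print(c)
K=c["camera_matrix"];H=np.linalg.inv(c["hand_eye"])
w,x,y,z=s["orientation"]
from scipy.spatial.transform import Rotation as Ro
R=Ro.from_quat([x,y,z,w]).as_matrix()
for n,p in dict(open=[.635,-.027,.05],blue=[.478,.19,.014],red=[.463,-.225,.022],jg=[.629,-.12,.054],jy=[.638,.066,.054]).items():
    t=R.T@(np.array(p)-s["tcp_pos"]);q=H[:3,:3]@t+H[:3,3]
    th=np.arctan2(np.hypot(*q[:2]),q[2]);print(n,K[:2,2]+K[0,0]*th*q[:2]/np.hypot(*q[:2]))
```

```text
[ 0.63546487 -0.02156639  0.26131826] [-0.16  0.43  0.27  1.41  0.01  1.39]
{'camera_matrix': array([[371.64829954,   0.        , 317.46605184],
       [  0.        , 371.64829954, 240.03608242],
       [  0.        ,   0.        ,   1.        ]]), 'hand_eye': array([[ 9.99999141e-01,  2.46332832e-04, -1.28719956e-03,
         2.89277958e-04],
       [ 1.47974284e-04,  9.54673448e-01,  2.97655146e-01,
        -7.65074510e-02],
       [ 1.30217747e-03, -2.97655080e-01,  9.54672592e-01,
        -1.32168077e-01],
       [ 0.00000000e+00,  0.00000000e+00,  0.00000000e+00,
         1.00000000e+00]])}
open [316.89794505 216.41134649]
blue [172.07984292  12.53801054]
red [180.84960541 362.56631953]
jg [309.97070547 306.18171833]
jy [321.44753161 117.42077014]
```

View pics/w1.png

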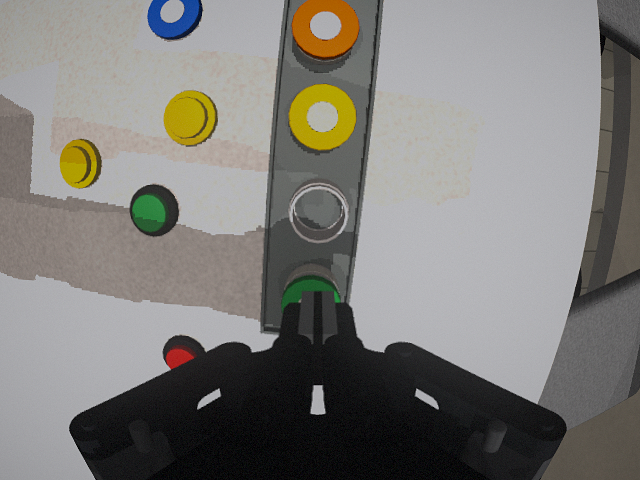

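The wrist view agrees with the measurement: open mouth seen at (318,211) against a predicted (317,216), and red and blue also where predicted. The tool is above the open jar, so I'll descend to TCP z ≈ 0.10.

Emit:
carry_out(moves=[-1,0,0.002,0.04,0,0,0,-1,0,0,0.04,0,0,0,-1,0,0,0.04,0,0,0,-1,0,0,0.025,0,0,0,-1,0,0,0.012,0,0,0])

```text
clock: 3.9
tcp_pos: [0.6351, -0.0286, 0.1047]
orientation: [-0.003, 1.0, 0.001, 0.004]
wrist_force: [-0.0, 0.2, -0.7]
finger_gap: -0.0002
```

Emit:
carry_out(moves=[-1,0,0,0,0,0,0,-1,0,0,0,0,0,0,-1,0,0,0,0,0,0,-1,0,0,0,0,0,0,-1,0,0,0,0,0,0])

```text
clock: 4.53
tcp_pos: [0.6368, -0.0299, 0.1086]
orientation: [-0.002, 1.0, 0.001, 0.007]
wrist_force: [0.8, 0.4, -0.0]
finger_gap: -0.0
```

Emit:
carry_out(moves=[-1,0,0,0,0,0,0,-1,0,0,0,0,0,0,-1,0,0,0,0,0,0,-1,0,0,0,0,0,0,-1,0,0,0,0,0,0])

```text
clock: 5.15
tcp_pos: [0.6368, -0.0297, 0.1087]
orientation: [-0.002, 1.0, 0.001, 0.007]
wrist_force: [-0.4, 0.4, 0.2]
finger_gap: 0.0
```

Emit:
carry_out(moves=[-1,0,0,0,0,0,0,-1,0,0,0,0,0,0,-1,0,0,0,0,0,0,-1,0,0,0,0,0,0,-1,0,0,0,0,0,0])

```text
clock: 5.78
tcp_pos: [0.6368, -0.0297, 0.1086]
orientation: [-0.002, 1.0, 0.001, 0.007]
wrist_force: [0.4, 0.0, 0.4]
finger_gap: -0.0001
```

Emit:
carry_out(moves=[-1,0,0,0.004,0,0,0,-1,0,0,0,0,0,0,-1,0,0,0,0,0,0,-1,0,0,0,0,0,0,-1,0,0,0,0,0,0])

```text
clock: 6.4
tcp_pos: [0.6368, -0.0297, 0.1042]
orientation: [-0.002, 1.0, 0.001, 0.007]
wrist_force: [0.2, 0.5, -0.4]
finger_gap: 0.0003
```

Emit:
carry_out(moves=[-1,0,0,-0.04,0,0,0,-1,0,0,-0.04,0,0,0,-1,0,0,-0.03,0,0,0,-1,0,0,0,0,0,0,-1,-0.03,0,0,0,0,0])

```text
clock: 7.02
tcp_pos: [0.6057, -0.0304, 0.215]
orientation: [-0.003, 1.0, 0.001, 0.006]
wrist_force: [0.2, 0.3, 0.5]
finger_gap: -0.0
```

Emit:
carry_out(moves=[-1,-0.033,-0.042,0,0,0,0,-1,-0.033,-0.042,0,0,0,0,-1,-0.033,-0.042,0,0,0,0,-1,-0.025,-0.042,0,0,0,0,-1,0,0,0,0,0,0])

```text
clock: 7.65
tcp_pos: [0.4736, 0.1409, 0.2078]
orientation: [-0.003, 1.0, -0.001, 0.002]
wrist_force: [-0.0, 0.4, -0.3]
finger_gap: -0.0004
```

Remaining to the lid: +0.004 x, +0.049 y, and 0.145 down.

Emit:
carry_out(moves=[-1,0.004,-0.047,0,0,0,0,-1,0,0,0,0,0,0,-1,0,0,0.04,0,0,0,-1,0,0,0.04,0,0,0,-1,0,0,0,0,0,0])

```text
clock: 8.28
tcp_pos: [0.4797, 0.1851, 0.1232]
orientation: [-0.001, 1.0, -0.002, 0.002]
wrist_force: [0.3, -0.0, 0.5]
finger_gap: 0.0
```

Emit:
carry_out(moves=[-1,0,-0.005,0.03,0,0,0,-1,0,0,0.02,0,0,0,-1,0,0,0.01,0,0,0,-1,0,0,0,0,0,0,-1,0,0,0,0,0,0])

```text
clock: 8.9
tcp_pos: [0.4855, 0.1873, 0.0674]
orientation: [-0.001, 1.0, -0.004, 0.005]
wrist_force: [0.4, 0.4, -0.1]
finger_gap: 0.0002
```

Run:
```python
from h import *
print(env.get_state()["tcp_pos"])
a=env.read_camera("side")[200:440,170:490,::-1]
cv2.imwrite("pics/s2.png",cv2.resize(a,None,fx=2.5,fy=2.5,interpolation=cv2.INTER_CUBIC))
```

```text
[0.4855406  0.18734141 0.06739867]
```

View pics/s2.png

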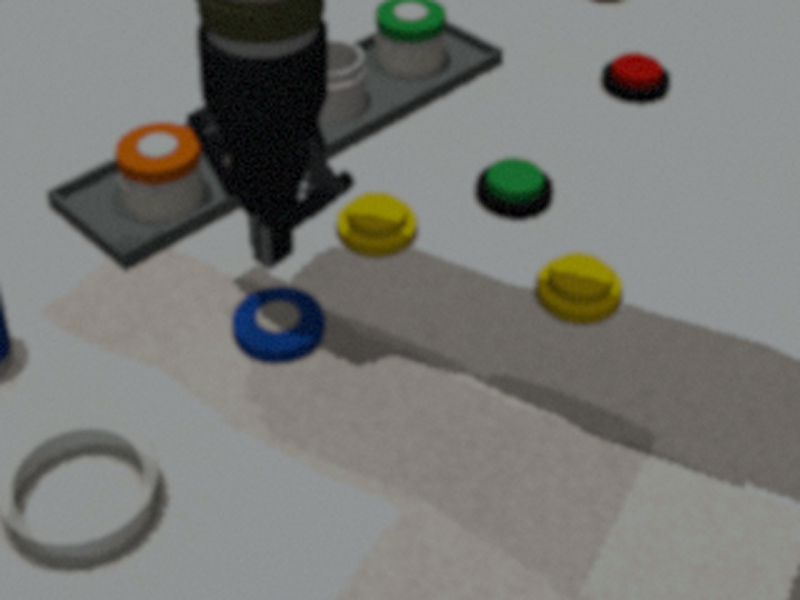

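The side view shows the fingertips at about (272,262) in the crop, hovering above the blue lid at (278,320). I'll shift slightly to centre and hold.

Emit:
carry_out(moves=[-1,-0.006,-0.003,0.003,0,0,0,-1,0,0,0,0,0,0,-1,0,0,0,0,0,0,-1,0,0,0,0,0,0,-1,0,0,0,0,0,0])

```text
clock: 9.57
tcp_pos: [0.4799, 0.1911, 0.0657]
orientation: [-0.001, 1.0, -0.004, 0.006]
wrist_force: [0.3, -0.4, -0.4]
finger_gap: -0.0002
```

Emit:
carry_out(moves=[-1,0,0,0,0,0,0,-1,0,0,0,0,0,0,-1,0,0,0,0,0,0,-1,0,0,0,0,0,0,-1,0,0,0,0,0,0])

```text
clock: 10.2
tcp_pos: [0.48, 0.191, 0.0656]
orientation: [-0.001, 1.0, -0.004, 0.006]
wrist_force: [-0.1, -0.5, -0.9]
finger_gap: -0.0001
```

Emit:
carry_out(moves=[-1,0,0,0,0,0,0,-1,0,0,0,0,0,0,-1,0,0,0,0,0,0,-1,0,0,0,0,0,0,-1,0,0,0,0,0,0])

```text
clock: 10.82
tcp_pos: [0.4799, 0.191, 0.0656]
orientation: [-0.001, 1.0, -0.004, 0.006]
wrist_force: [-0.5, -0.8, -0.3]
finger_gap: -0.0
```

Emit:
carry_out(moves=[-1,0,0,0,0,0,0,-1,0,0,0,0,0,0,-1,0,0,0,0,0,0,-1,0,0,0,0,0,0,-1,0,0,0,0,0,0])

```text
clock: 11.45
tcp_pos: [0.48, 0.191, 0.0656]
orientation: [-0.001, 1.0, -0.004, 0.006]
wrist_force: [-0.1, 0.9, 0.4]
finger_gap: -0.0001
```

Emit:
carry_out(moves=[-1,0,0,-0.04,0,0,0,-1,0,0,-0.04,0,0,0,-1,0,0,-0.03,0,0,0,-1,0,0,0,0,0,0,-1,0,0.03,0,0,0,0])

```text
clock: 12.08
tcp_pos: [0.4776, 0.1613, 0.1775]
orientation: [-0.001, 1.0, -0.003, 0.005]
wrist_force: [-0.1, 0.5, 0.0]
finger_gap: 0.0003
```

Emit:
carry_out(moves=[-1,-0.002,0.048,0,0,0,0,-1,-0.002,0.048,0,0,0,0,-1,-0.002,0.048,0,0,0,0,-1,-0.002,0.048,0,0,0,0,-1,-0.002,0.048,0,0,0,0])

```text
clock: 12.7
tcp_pos: [0.4636, -0.0835, 0.1711]
orientation: [-0.002, 1.0, -0.0, 0.003]
wrist_force: [1.0, 0.3, 0.1]
finger_gap: 0.0
```

Emit:
carry_out(moves=[-1,-0.002,0.048,0,0,0,0,-1,-0.002,0.048,0,0,0,0,-1,-0.002,0.048,0,0,0,0,-1,0,0,0,0,0,0,-1,0,0,0,0,0,0])

```text
clock: 13.32
tcp_pos: [0.4537, -0.2337, 0.1642]
orientation: [-0.004, 1.0, -0.003, -0.0]
wrist_force: [-0.7, 0.1, -0.2]
finger_gap: 0.0001
```

Emit:
carry_out(moves=[-1,0.01,-0.009,0,0,0,0,-1,0,0,0,0,0,0,-1,0,0,0.04,0,0,0,-1,0,0,0.04,0,0,0,-1,0,0,0.02,0,0,0])

```text
clock: 13.95
tcp_pos: [0.4674, -0.2188, 0.0638]
orientation: [-0.003, 1.0, 0.001, 0.002]
wrist_force: [-0.6, -0.4, 0.2]
finger_gap: 0.0003
```

Run:
```python
from h import *
print(env.get_state()["tcp_pos"])
a=env.read_camera("side")[150:300,325:525,::-1]
cv2.imwrite("pics/s3.png",cv2.resize(a,None,fx=4,fy=4,interpolation=cv2.INTER_CUBIC))
```

```text
[ 0.4674185  -0.21880976  0.06384858]
```

View pics/s3.png

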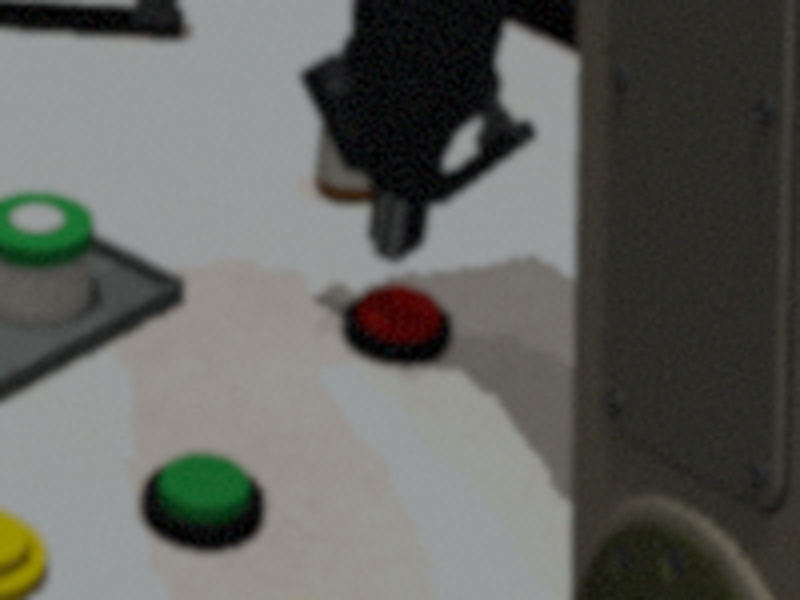

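The fingertips at (395,250) are over the red cap at (400,315). The green button is well clear. I'll centre and go to just above the cap.

Emit:
carry_out(moves=[-1,-0.004,0.005,0,0,0,0,-1,0,0,0.012,0,0,0,-1,0,0,0.01,0,0,0,-1,0,0,0,0,0,0,-1,0,0,0,0,0,0])

```text
clock: 14.62
tcp_pos: [0.4639, -0.2229, 0.0408]
orientation: [-0.003, 1.0, 0.003, 0.002]
wrist_force: [-0.4, -0.0, -0.9]
finger_gap: -0.0001
```

Emit:
carry_out(moves=[-1,0,0,0.005,0,0,0,-1,0,0,0.004,0,0,0,-1,0,0,0.004,0,0,0,-1,0,0,0,0,0,0,-1,0,0,0,0,0,0])

```text
clock: 15.25
tcp_pos: [0.4645, -0.2233, 0.0281]
orientation: [-0.002, 1.0, 0.003, 0.003]
wrist_force: [-1.5, 0.6, 2.4]
finger_gap: 0.0001
```

Emit:
carry_out(moves=[-1,0,0,0.002,0,0,0,-1,0,0,0.002,0,0,0,-1,0,0,0.001,0,0,0,-1,0,0,0,0,0,0,-1,0,0,0,0,0,0])

```text
clock: 15.88
tcp_pos: [0.4645, -0.2233, 0.0276]
orientation: [-0.001, 1.0, 0.003, 0.003]
wrist_force: [-1.0, 0.5, 4.3]
finger_gap: 0.0001
```

The force is about 4 N, so the cap is near its stop. I'll push harder to be sure.

Emit:
carry_out(moves=[-1,0,0,0.004,0,0,0,-1,0,0,0.004,0,0,0,-1,0,0,0.004,0,0,0,-1,0,0,0.004,0,0,0,-1,0,0,0.004,0,0,0])

```text
clock: 16.5
tcp_pos: [0.4648, -0.2234, 0.0263]
orientation: [0.002, 1.0, 0.003, 0.006]
wrist_force: [-13.3, 8.3, 42.7]
finger_gap: 0.0001
```

The force rose to 43 N with almost no further travel, so the cap is on its hard stop. I'll lift off.

Emit:
carry_out(moves=[-1,0,0,-0.02,0,0,0,-1,0,0,-0.04,0,0,0,-1,0,0,-0.04,0,0,0,-1,0,0,-0.03,0,0,0,-1,0,0,0,0,0,0])

```text
clock: 17.12
tcp_pos: [0.4641, -0.2234, 0.1593]
orientation: [0.002, 1.0, 0.003, 0.007]
wrist_force: [-0.3, 0.0, 0.1]
finger_gap: -0.0001
```

Emit:
carry_out(moves=[-1,0,0,0,0,0,0,-1,0,0,0,0,0,0,-1,0,0,0,0,0,0,-1,0,0,0,0,0,0,-1,0,0,0,0,0,0])

```text
clock: 17.75
tcp_pos: [0.4621, -0.2221, 0.1544]
orientation: [-0.0, 1.0, 0.003, 0.004]
wrist_force: [0.9, 0.3, 0.0]
finger_gap: -0.0003
```

Run:
```python
from h import *
s=env.get_state();print(s["tcp_pos"],s["wrist_force"])
cv2.imwrite("pics/s4.png",env.read_camera("side")[:,:,::-1])
```

```text
[ 0.46212459 -0.22209399  0.15436236] [0.88805964 0.25890618 0.04009662]
```

View pics/s4.png

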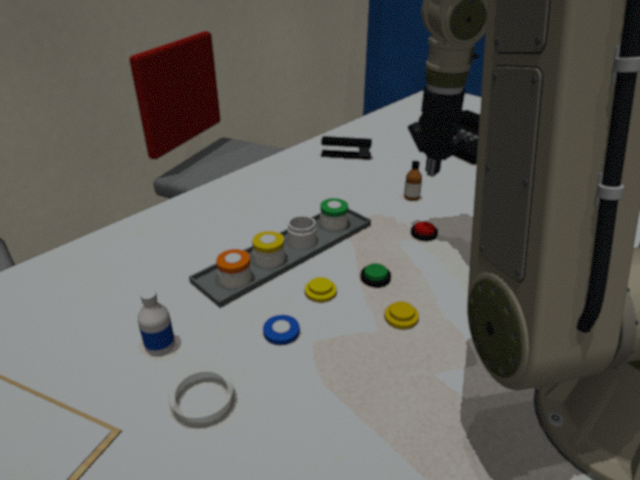

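The jars, lid, bottles and tape are where they were at the start. The red cap at (424,230) is up again, and the gripper is clear of everything. I'll hand in.

```bash
python3 -c "
from workcell import env
print(env.hand_in())"
```

```text
the job is handed in; nothing more can be done
None
```

I pointed at the open jar, then at the blue lid, then pressed the red button and let it come up, and handed the job in at about 18 s. The hand-in gives no verdict, so these are my own checks.

- **Open jar (third from the left, between yellow and green):** held for about 2.5 s within about 5 mm sideways. The fingertips were about 43–48 mm above its mouth.
- **Blue lid:** held for about 2.5 s, mostly within about 2 mm sideways. The fingertips were about 40 mm above it.
- **Red button:** pressed to its stop; the force rose from about 4 N to 43 N with only about 1 mm more travel. That is harder than the job needed, but well under the 120 N wrist limit.
- **Final side picture:** the red cap is up, and the jars, lid, bottles, tape and green button look unmoved. The wrist force is back to noise, so the gripper touches nothing.

One measurement disagreed: the orange-to-yellow jar spacing came out at 86 mm instead of 92 mm. The other two spacings came out at 93 mm, and the wrist camera confirmed the open jar's position to a few millimetres.

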